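# Weigh the amber bottle with the sliding poise and sort it full or part-used

## Robot

A 6-joint arm with a two-finger parallel gripper is mounted at the origin on the work surface. World frame = base frame: x ahead of the robot, y to its left, z up, the work surface at z = 0. Lengths are in m, angles in degrees, forces in N, time in s.
With the tool pointing down it reaches from about 0.4 to 0.825 m from the base axis. Payload 7 kg.
Tool frame: the origin (TCP) lies midway between the tips of the shut fingers; the grasp point (between the pads) lies 19 mm behind it; z points along the fingers, y is the line along which they close (so a half turn about z gives the same grasp; the last joint's range is limited). The gripper opens to 88 mm and grips with 3 to 60 N. Pads are 19 mm wide; open, the fingers measure 130 mm over their backs; the gripper's body (78 mm by 193 mm) begins 47 mm behind the grasp point.
Start: joints at [84.231, 20.546, 0.682, 0, -70.136, -16.507], TCP at [0.256, 0.625, 0.227] pointing down, gripper open.
Joint ranges: [-176.03, 176.03], [-82.01, 121.73], [-58.28, 71.71], [-173.87, 95.51], [-174.79, -0.11], [-173.66, 173.66]. Speed limits (degrees/s): [136.94, 136.94, 172.46, 180, 180, 180].

## Interface

Orientations are given as a 3x3 rotation matrix whose columns are the frame's x, y, z axes.
In Python, from rig import robot gives the robot as it stands. Calls block until the motion is done:
- robot.goto(position, orientation): joint-space move of the TCP to a pose.
- robot.servo_line(position, ori=None, speed=0.15): straight line of the TCP; ori=None keeps the orientation; speed is the mean speed in m/s.
- robot.movej(angles): joint-space move.
- robot.move_gripper(opening): opening from 0.0 (shut) to 1.0 (fully open); the grip force is fixed at half the most; returns when the fingers have stopped.
- robot.dwell(seconds).
- robot.ik(position, orientation): joint angles nearest the present ones, or None.
- robot.grab_frame(name): name is "scene" or "top" or "wrist"; returns (picture, depth): 400x640x3 uint8, red, green, blue; 400x640 float32, m along the optical axis (not along the pixel's ray), 0 where there is no reading.
- robot.camera_info(name): a dict with "vfov" (degrees; the focal length in pixels is half the picture's height over the tangent of half this angle, whatever the lens; pixels are square), "cx", "cy" (the principal point, pixels), "view" (4x4, takes a point from world to camera coordinates); the wrist camera has in their place "T_tool_cam" (4x4, takes a point from camera to tool coordinates, whose origin is the TCP and whose axes are the flange's). Camera axes: x right, y down, z forward; pixel columns grow to the right and rows downward; lengths in m; the calibration is good to about 2 mm. A picture is of the moment at which its call begins: read the wrist's pose just before it. camera_info takes no time and is no camera call.
A pose or a line that the arm cannot do raises robot.Unreachable and nothing moves.
- robot.job_done(): hands the job in; it is judged then, once.
Readings, each from a call of its own:
- robot.read_t(): time.
- robot.read_qpos(): joint angles.
- robot.read_qvel(): joint speeds.
- robot.read_effort(): joint torques, N m.
- robot.read_position(): TCP position.
- robot.read_tcp_rot(): TCP orientation.
- robot.read_force(): force on the tool from outside, world axes, zero at the start.
- robot.read_ft_torque(): the same for the moment, N m.
- robot.read_grip_width(): opening from 0.0 (shut) to 1.0 (fully open).
- robot.read_finger_force(): force on a finger pad.
Only numpy, scipy, OpenCV 4.12 (cv2) and the standard library are available. Lean on these libraries where they do the work, as an engineer would, in place of code of your own. Each camera call takes 0.05 s, during which the arm holds its last target. There are 200 camera calls.

## Task

Weigh the amber bottle with the black cap: stand it in the balance pan, slide the brass poise along the beam until the beam floats level with your hand off it, and leave the poise there. Then take the bottle off: if the poise stands farther out from the pivot than the mark under the beam the bottle is full, so stand it upright in the square tray; if the poise stands nearer to the pivot than the mark, stand it upright in the round dish. Handle the balance and bottle gently, with a light touch on the poise, and leave the other things where they are.

Things in the scene. Friction and masses are not known exactly. Their poses are not given: they have to be found in the camera images.
- bottle: The loose amber glass bottle to be weighed, upright, black cap. Straight body 44 mm in diameter up to 74 mm above the underside, then the cap (27 mm in diameter at its base, z 82 to 106 mm). Its mass differs from start to start, 90 to 210 g. Origin: centre of the underside, z up.
- balance: The fixed beam balance, pan and poise included. Origin: on the table under the pivot, z up; +y along the beam to the pan, -y to the poise. Base plate 90 x 200 x 18 mm, pivot 100 mm up. Beam: 12 x 12 mm bar from y = +135 to -216 mm; pan at y = +120 mm. Delicate: never push it or squeeze the poise (both fingers summed) over 25 N, nor press the bottle on it over 20 N.
- beam (a joint): Tilt of the beam in rad: 0 level, positive pan end down, stops at -0.1 and +0.1. A soft spring acts to level: near balance the beam settles (in 1 s) at an angle proportional to the imbalance (poise 1 mm outward: about -0.0038 rad); farther off it lies on a stop. Level means within 0.025. A hand on poise or bottle falsifies the reading.
- poise (a joint): Poise position along the beam in m: 0 at its inner stop, 50 mm from the pivot; grows outward, away from pivot and pan (balance -y), to 0.145. Starts near 0; stays where left (friction 0.8 N, which tilts the beam while pushing). Mark at 0.085. Balance lies between 0.045 and 0.125: 0.049 for 90 g, 0.085 for 150 g, 0.121 for 210 g.
- poise_top (a point): Top centre of the poise's tab. The poise is a brass block around the beam, 34 mm across x 20 along it x 32 high, with an upright tab on top, 24 mm across x 12 along the beam x 45 high: take or push the tab. With the beam level this point is 161 mm above the table, the block's top 45 mm below it; it rises and sinks by up to 20 mm with the tilt.
- mark (a point): The mark: lower end of a thin steel pointer that hangs 41 mm below the beam's axis, 135 mm from the pivot on the poise's side (poise joint 0.085). Poise within 5 mm of it: either place for the bottle is right.
- pan_floor (a point): Centre of the pan's floor, where the bottle is to stand. Aluminium pan, inner diameter 78 mm, rim 6 mm above its floor. The pan itself stays level; floor 124 mm above the table with the beam level, 112 mm at the lower stop, where a bottle sinks it until the poise balances it. Where in the pan the bottle stands does not matter.
- square_tray: Fixed open square wooden tray, 100 x 100 mm outside, walls 5 mm thick and 24 mm high, floor 5 mm above its underside. For the full bottle (poise outside the mark). Origin: centre of the underside.
- round_dish: Fixed open round steel dish, 104 mm outside diameter at its rim, 24 mm high, wall 4 mm, floor 5 mm above its underside, floor diameter about 88 mm. For the part-used bottle (poise inside the mark). Origin: centre of the underside.
- mortar: Bystander: white ceramic mortar with its pestle fixed in it, 104 mm in diameter, 65 mm high, pestle to about 108 mm. Origin: centre of the underside.
- dropper: Bystander: small amber dropper bottle with red cap, 30 mm in diameter, 72 mm high. Origin: centre of the underside.
- dropper2: Bystander: small amber dropper bottle with blue cap, 30 mm in diameter, 72 mm high. Origin: centre of the underside.
Mind the look-alikes: they are no part of the job. Of the things like the round_dish, leave any that is blue or green; of the rest the smaller one is meant.

How it is judged:
By the outcome, as a careful person would: the job done as asked, in the order asked, and still so for the second after the job is handed in, with the robot touching nothing.
It also fails if it takes over 72 s, if anything falls off the work surface, if the arm or the gripper's body presses on something with over 40 N, if the wrist force passes 120 N, or if a joint passes its speed limit or range.

## Working session

There is one attempt and no reset: what is moved stays moved. The work goes in short steps, each a Python script; the robot and the scene stay as the last script left them, time stands still between calls to the robot, and variables do not carry over. Pictures are saved under pics/ and viewed, at most 10 in all, crops included, and the job is handed in when it is done.

```bash
ls; mkdir -p pics
cat > h.py <<'E'
import numpy as np, cv2
from rig import robot
def K(n):
    c=robot.camera_info(n); f=200/np.tan(np.radians(c["vfov"])/2); return f,c["cx"],c["cy"],c
def pose(n):
    f,cx,cy,c=K(n)
    if "view" in c: return np.linalg.inv(np.array(c["view"]))
    T=np.eye(4);T[:3,:3]=robot.read_tcp_rot();T[:3,3]=robot.read_position();return T@np.array(c["T_tool_cam"])
def ray(n,u,v,T=None):
    f,cx,cy,c=K(n);T=pose(n) if T is None else T
    return T[:3,3],T[:3,:3]@np.array([(u-cx)/f,(v-cy)/f,1])
def onz(n,u,v,z,T=None):
    o,d=ray(n,u,v,T);return o+d*(z-o[2])/d[2]
def cloud(n,depth,T=None):
    f,cx,cy,c=K(n);T=pose(n) if T is None else T
    v,u=np.mgrid[:400,:640];P=np.stack([(u-cx)/f*depth,(v-cy)/f*depth,depth],-1)
    P=P@T[:3,:3].T+T[:3,3];P[depth<=0]=np.nan;return P
def proj(n,p):
    f,cx,cy,c=K(n);q=np.linalg.inv(pose(n))@np.append(p,1);return cx+f*q[0]/q[2],cy+f*q[1]/q[2]
def save(name,im): cv2.imwrite("pics/"+name,cv2.cvtColor(im,cv2.COLOR_RGB2BGR))
E
python3 - <<'E'
from h import *
for n in("scene","top"):
    im,d=robot.grab_frame(n);save(n+"0.png",im);np.savez(n+"0.npz",im=im,d=d);c=K(n);print(n,c[:3],c[3].keys(),pose(n).round(3).tolist())
print(robot.read_t(),robot.read_tcp_rot(),K("wrist")[3])
E
```

```text
pics
scene (np.float64(510.5470375883986), 307.3910803524172, 202.0009351162364) dict_keys(['vfov', 'cx', 'cy', 'view']) [[0.31, 0.681, -0.664, 1.362], [0.951, -0.213, 0.225, -0.373], [0.012, -0.701, -0.713, 1.063], [0.0, 0.0, 0.0, 1.0]]
top (np.float64(393.0366561662023), 323.3754849445552, 202.52929745406402) dict_keys(['vfov', 'cx', 'cy', 'view']) [[0.005, -0.998, 0.068, 0.4], [-1.0, -0.005, -0.003, -0.041], [0.003, -0.068, -0.998, 1.451], [0.0, 0.0, 0.0, 1.0]]
0.1 [[ 9.25328917e-01 -3.79165139e-01 -4.39611306e-04]
 [-3.79165367e-01 -9.25327796e-01 -1.44703206e-03]
 [ 1.41879551e-04  1.50566599e-03 -9.99998856e-01]] {'vfov': 71.54421238756672, 'cx': 320.8586865944705, 'cy': 196.83188689069016, 'T_tool_cam': array([[ 3.89204029e-04, -9.67658952e-01, -2.52261772e-01,
         6.91508485e-02],
       [ 9.99999913e-01,  3.39374067e-04,  2.41041838e-04,
         5.04877781e-04],
       [-1.47635188e-04, -2.52261844e-01,  9.67659000e-01,
        -1.58956818e-01],
       [ 0.00000000e+00,  0.00000000e+00,  0.00000000e+00,
         1.00000000e+00]])}
```

View pics/scene0.png

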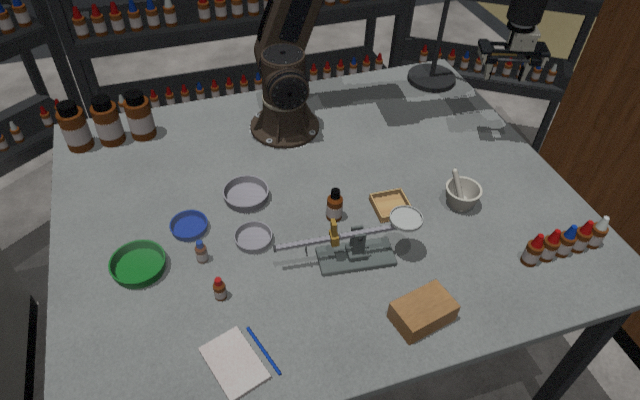

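View pics/top0.png

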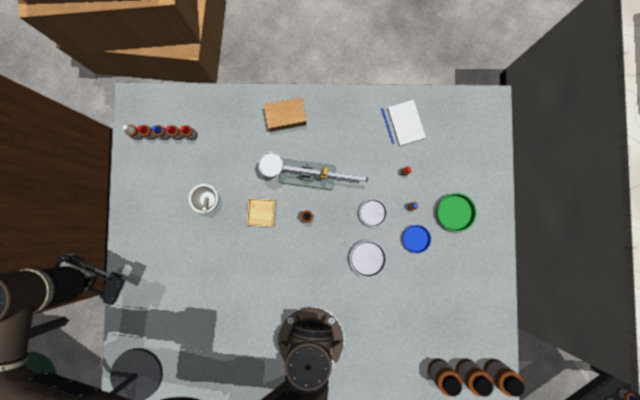

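The scene view shows these things:
- **Amber bottles with black caps:** the loose one at (335,205), top view (306,216). Three big jars stand at (77,126), (108,120) and (140,115) and are far too large.
- **Small amber bottles:** the droppers with red (219,288) and blue (201,252) caps, plus a row at (565,243).
- **Round dishes:** grey small (254,237), grey large (246,193), blue (189,226), green (138,264). I choose the small grey one.
- **Balance:** pan (406,218), poise (335,232), base (355,256).
- **Other:** tray (390,205).

```bash
cat > m.py <<'E'
from h import *
C={}
for n in("scene","top"):
    z=np.load(n+"0.npz");C[n]=(z["im"],cloud(n,z["d"]))
def box(n,u0,u1,v0,v1): im,P=C[n];return im[v0:v1,u0:u1].reshape(-1,3).astype(int),P[v0:v1,u0:u1].reshape(-1,3)
def rep(t,P):
    P=P[~np.isnan(P[:,0])]
    print(t,len(P),"mid",((np.percentile(P,2,0)+np.percentile(P,98,0))/2).round(4),"ext",(np.percentile(P,98,0)-np.percentile(P,2,0)).round(3),"zmax",np.percentile(P[:,2],98).round(4))
for n,b in(("top",(240,285,192,235)),("top",(352,392,193,233)),("top",(340,392,236,284)),("top",(250,290,148,184)),("top",(294,320,204,228)),("top",(184,222,180,218)),
 ("scene",(365,415,185,222)),("scene",(232,275,220,252)),("scene",(385,428,200,235)),("scene",(322,348,183,225))):
    c,P=box(n,*b); rep(n+str(b)+" >8mm",P[P[:,2]>.008]); 
    top=P[P[:,2]>np.nanpercentile(P[:,2],98)-.006]; rep("   top rim",top)
for n,b in(("top",(270,375,150,200)),("scene",(270,400,215,275))):
    c,P=box(n,*b); h=cv2.cvtColor(c.astype(np.uint8)[None],cv2.COLOR_RGB2HSV)[0]
    br=(h[:,0]>14)&(h[:,0]<32)&(h[:,1]>110)&(P[:,2]>.06); rep(n+" brass",P[br])
    bm=(P[:,2]>.075)&(P[:,2]<.13)&~br; Q=P[bm]; rep(n+" beam",Q)
    m=Q.mean(0);w,V=np.linalg.eigh(np.cov((Q-m)[:,:2].T));print("  mean",m.round(4),"dir",V[:,1].round(4),"len",np.ptp((Q-m)[:,:2]@V[:,1]))
# base plate
    Q=P[(P[:,2]>.012)&(P[:,2]<.024)];rep("base",Q);r=cv2.minAreaRect((Q[:,:2]*1000).astype(np.float32));print(r)
im=C["scene"][0];save("crop.png",cv2.resize(im[170:290,230:430],(800,480),interpolation=cv2.INTER_CUBIC))
E
python3 m.py
```

```text
top(240, 285, 192, 235) >8mm 339 mid [0.462  0.1823 0.0189] ext [0.102 0.101 0.022] zmax 0.0297
   top rim 147 mid [0.4619 0.1827 0.0258] ext [0.101 0.099 0.011] zmax 0.0314
top(352, 392, 193, 233) >8mm 288 mid [ 0.4622 -0.2241  0.0183] ext [0.098 0.099 0.02 ] zmax 0.0285
   top rim 105 mid [ 0.4623 -0.2237  0.0248] ext [0.098 0.099 0.009] zmax 0.0292
top(340, 392, 236, 284) >8mm 627 mid [ 0.2965 -0.2046  0.0226] ext [0.125 0.126 0.029] zmax 0.0371
   top rim 179 mid [ 0.2959 -0.2058  0.0332] ext [0.13  0.129 0.011] zmax 0.0388
top(250, 290, 148, 184) >8mm 706 mid [0.6154 0.1268 0.0768] ext [0.085 0.091 0.128] zmax 0.141
   top rim 258 mid [0.6203 0.1345 0.1377] ext [0.077 0.078 0.009] zmax 0.142
top(294, 320, 204, 228) >8mm 134 mid [0.4467 0.0125 0.0599] ext [0.042 0.042 0.102] zmax 0.1111
   top rim 36 mid [0.4466 0.0128 0.1085] ext [0.018 0.019 0.013] zmax 0.1149
top(184, 222, 180, 218) >8mm 669 mid [0.5085 0.3805 0.056 ] ext [0.092 0.093 0.092] zmax 0.1022
   top rim 34 mid [0.477  0.3659 0.094 ] ext [0.026 0.016 0.033] zmax 0.1105
scene(365, 415, 185, 222) >8mm 670 mid [0.5231 0
[... 787 characters left out ...]
 ext [0.06  0.323 0.045] zmax 0.1298
  mean [ 0.598  -0.0265  0.1044] dir [0.1345 0.9909] len 0.34304986508345964
base 853 mid [0.6028 0.0156 0.0183] ext [0.102 0.191 0.01 ] zmax 0.0234
((596.2545776367188, -41.232025146484375), (171.63638305664062, 368.119140625), 0.2987142503261566)
scene brass 184 mid [ 0.6033 -0.0464  0.1211] ext [0.031 0.017 0.07 ] zmax 0.1558
scene beam 974 mid [ 0.6049 -0.0367  0.1041] ext [0.049 0.304 0.051] zmax 0.1294
  mean [ 0.605  -0.0262  0.0989] dir [0.1289 0.9917] len 0.3243034338499887
base 1699 mid [0.5645 0.0246 0.0169] ext [0.188 0.213 0.009] zmax 0.0216
((551.0592651367188, -20.661819458007812), (337.2460632324219, 197.26263427734375), 81.74564361572266)
```

Run:
```python
from h import *
R=np.array([[1,0,0],[0,-1,0],[0,0,-1.]])
for p in ([.45,0,.3],[.55,0,.3],[.65,.1,.2],[.6,-.1,.2]):
  for a in range(0,180,30):
    c,s=np.cos(np.radians(a)),np.sin(np.radians(a));Rz=np.array([[c,-s,0],[s,c,0],[0,0,1]])
    q=robot.ik(p,Rz@R);print(p,a,None if q is None else np.round(q,0))
```

```text
[0.45, 0, 0.3] 0 [ 25.  -4. -19.   0. -75.  65.]
[0.45, 0, 0.3] 30 [ 25.  -4. -19.   0. -75.  95.]
[0.45, 0, 0.3] 60 [ 25.  -4. -19.   0. -75. 125.]
[0.45, 0, 0.3] 90 [ 25.  -4. -19.   0. -75. 155.]
[0.45, 0, 0.3] 120 None
[0.45, 0, 0.3] 150 [  25.   -4.  -19.    0.  -75. -145.]
[0.55, 0, 0.3] 0 [ 20.   6.  -8.   0. -75.  70.]
[0.55, 0, 0.3] 30 [ 20.   6.  -8.   0. -75. 100.]
[0.55, 0, 0.3] 60 [ 20.   6.  -8.   0. -75. 130.]
[0.55, 0, 0.3] 90 [ 20.   6.  -8.   0. -75. 160.]
[0.55, 0, 0.3] 120 [  20.    6.   -8.    0.  -75. -170.]
[0.55, 0, 0.3] 150 [  20.    6.   -8.    0.  -75. -140.]
[0.65, 0.1, 0.2] 0 [ 26.  20.  -4.   0. -66.  64.]
[0.65, 0.1, 0.2] 30 [ 26.  20.  -4.   0. -66.  94.]
[0.65, 0.1, 0.2] 60 [ 26.  20.  -4.   0. -66. 124.]
[0.65, 0.1, 0.2] 90 [ 26.  20.  -4.   0. -66. 154.]
[0.65, 0.1, 0.2] 120 None
[0.65, 0.1, 0.2] 150 [  26.   20.   -4.    0.  -66. -146.]
[0.6, -0.1, 0.2] 0 [  9.  15. -10.   0. -64.  81.]
[0.6, -0.1, 0.2] 30 [  9.  15. -10.   0. -64. 111.]
[0.6, -0.1, 0.2] 60 [  9.  15. -10.   0. -64. 141.]
[0.6, -0.1, 0.2] 90 [  9.  15. -10.   0. -64. 171.]
[0.6, -0.1, 0.2] 120 [   9.   15.  -10.    0.  -64. -159.]
[0.6, -0.1, 0.2] 150 [   9.   15.  -10.    0.  -64. -129.]
```

View pics/crop.png

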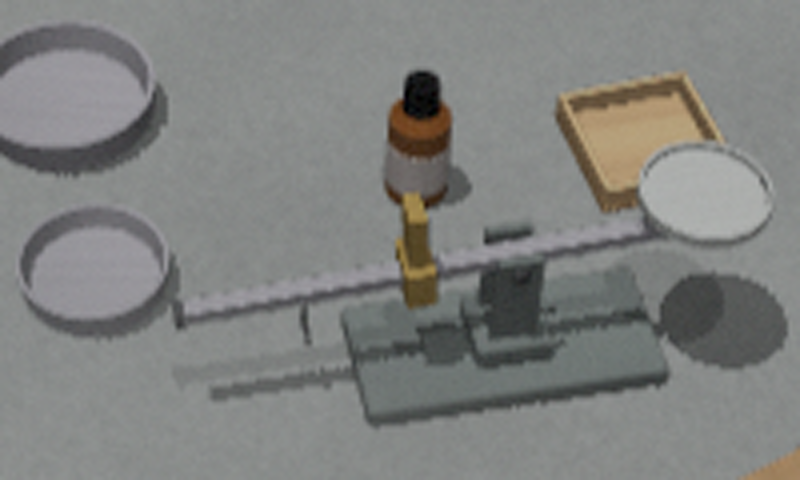

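The crop confirms the choice: amber body with a black cap at crop (420,140), poise at (415,250), pan at (705,190) riding high, and the small grey dish at (95,270). Next I move over the bottle, pan and poise for close wrist views, two places each.

```bash
cat >> h.py <<'E'
D=np.array([.131,.991,0]);D/=np.linalg.norm(D)
def RR(d): y=-d;z=np.array([0,0,-1.]);return np.stack([np.cross(y,z),y,z],1)
R0=RR(D)
def tri(rays):
    A=np.zeros((3,3));b=np.zeros(3)
    for o,d in rays:
        d=d/np.linalg.norm(d);M=np.eye(3)-np.outer(d,d);A+=M;b+=M@o
    return np.linalg.solve(A,b)
E
python3 - <<'E'
from h import *
for i,p in enumerate([(.62,.165,.27),(.60,.10,.29),(.59,-.03,.27),(.585,-.075,.27),(.46,-.01,.22),(.44,.02,.25)]):
    robot.goto(p,R0);T=pose("wrist");im,d=robot.grab_frame("wrist");np.savez(f"w{i}.npz",im=im,d=d,T=T);print(i,robot.read_position().round(4),robot.read_t())
ims=[cv2.resize(np.load(f"w{i}.npz")["im"],(384,240)) for i in range(6)]
save("w.png",np.vstack([np.hstack(ims[:2]),np.hstack([ims[3],ims[4]])]))
print(robot.read_force())
E
```

```text
0 [0.6198 0.1659 0.2699] 2.2583
1 [0.5999 0.1003 0.2903] 2.6917
2 [ 0.5902 -0.0295  0.2695] 3.3333
3 [ 0.5853 -0.0743  0.2699] 3.6833
4 [ 0.4608 -0.0091  0.2207] 4.3833
5 [0.4408 0.0205 0.2503] 4.7417
[-0.04801518  0.47520919 -0.01385019]
```

View pics/w.png

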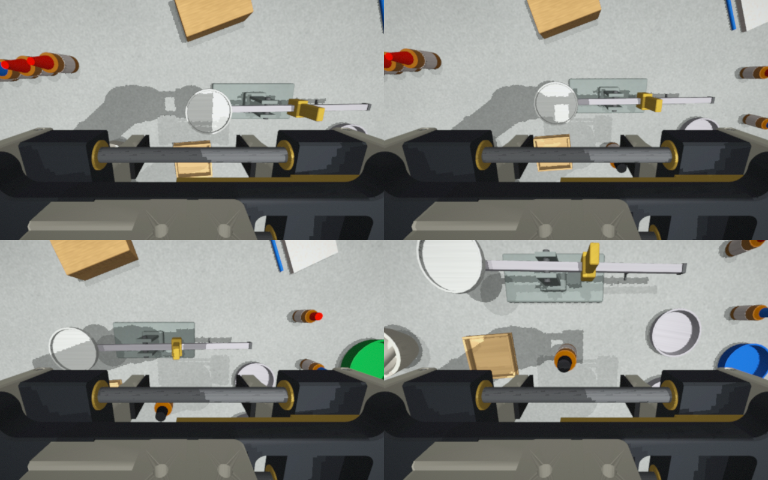

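The wrist mosaic shows, in full-size pixels, the pan at about (347,187) in view 0 and the poise at (515,180). In view 4 the bottle cap is at (300,207), the tray at (178,190), the small dish at (485,153) and the beam along row 42.

Run:
```python
from h import *
W=[np.load(f"w{i}.npz") for i in range(6)]
V=[("wrist",w["im"],cloud("wrist",w["d"],w["T"]),w["T"]) for w in W]
for n in("scene","top"):
    z=np.load(n+"0.npz");V.append((n,z["im"],cloud(n,z["d"]),pose(n)))
rays={"poise":[], "cap":[]}
def st(t,Q):
    if len(Q)>15:
        lo,hi=np.percentile(Q,[1,99],axis=0);print("  ",t,len(Q),((lo+hi)/2).round(4),"ext",(hi-lo).round(3),"zhi",hi[2].round(4))
for i,(n,im,P,T) in enumerate(V):
    print(i,n); x,y,z=P[...,0],P[...,1],P[...,2]; r=lambda c,R:np.hypot(x-c[0],y-c[1])<R
    m=r((.621,.136),.055)&(z>.115)&(z<.16);st("pan",P[m]);
    q=P[m&r((.621,.136),.03)]; 
    if len(q): print("    floor z",np.median(q[:,2]).round(4))
    m=r((.447,.013),.03)&(z>.02)&(z<.13);st("bottle",P[m]);
    m=r((.447,.013),.03)&(z>.1)&(z<.12);st("captop",P[m])
    if m.sum()>15: v,u=np.nonzero(m);rays["cap"].append(ray(n,u.mean(),v.mean(),T)) 
    h=cv2.cvtColor(im,cv2.COLOR_RGB2HSV)
    b=(h[...,0]>14)&(h[...,0]<32)&(h[...,1]>110)&r((.597,-.045),.04)&(z>.08);st("brass",P[b])
    if b.sum()>15:
        zt=np.percentile(z[b],98);t=b&(z>zt-.004)&(z<zt+.004);st("tabtop",P[t])
        v,u=np.nonzero(t);rays["poise"].append(ray(n,u.mean(),v.mean(),T))
    # beam line
    s=(x-.606)*D[0]+(y-.0166)*D[1];l=(x-.606)*D[1]-(y-.0166)*D[0]
    m=(abs(l)<.02)&(s>-.215)&(s<-.08)&(z>.075)&(z<.115)
    if m.sum()>60:
        a=np.polyfit(s[m],z[m],1);g=np.polyfit(s[m],l[m],1);print("   beam slope",a.round(4),"lateral",g.round(4))
    for t,c in(("dish",(.462,-.224)),("tray",(.462,.182))):
        m=r(c,.075)&(z>.012)&(z<.045);st(t+" rim",P[m]); q=z[r(c,.03)]
        if np.isfinite(q).sum()>50:print("     floor",np.nanmedian(q).round(4))
for k in rays:print(k,tri(rays[k]).round(4))
```

```text
0 wrist
   pan 4664 [0.6207 0.1365 0.1353] ext [0.079 0.078 0.008] zhi 0.1395
    floor z 0.1326
   brass 1397 [ 0.5984 -0.0432  0.123 ] ext [0.032 0.021 0.071] zhi 0.1584
   tabtop 295 [ 0.5969 -0.0474  0.1566] ext [0.023 0.013 0.005] zhi 0.1589
   beam slope [0.0574 0.1042] lateral [0.0137 0.0031]
   dish rim 254 [ 0.501  -0.235   0.0193] ext [0.03  0.066 0.014] zhi 0.0261
   tray rim 797 [0.4642 0.1844 0.019 ] ext [0.102 0.101 0.014] zhi 0.0259
     floor 0.0053
1 wrist
   pan 4209 [0.6205 0.1363 0.1352] ext [0.078 0.078 0.009] zhi 0.1395
    floor z 0.1325
   bottle 402 [0.4516 0.0184 0.0642] ext [0.038 0.032 0.087] zhi 0.1077
   captop 255 [0.4483 0.0151 0.1041] ext [0.023 0.022 0.007] zhi 0.1077
   brass 956 [ 0.5982 -0.0436  0.1243] ext [0.032 0.021 0.068] zhi 0.1585
   tabtop 245 [ 0.5967 -0.0473  0.1567] ext [0.023 0.012 0.004] zhi 0.1589
   beam slope [0.0623 0.1054] lateral [0.0004 0.0005]
   dish rim 361 [ 0.4966 -0.2235  0.0191] ext [0.038 0.089 0.014] zhi 0.026
     floor 0.0056
   tray rim 803 [0.4643 0.1841 0.019 ] ext [0.102 0.102 0.014] zhi 0.0258
     floor 0.0053

[... 3041 characters left out ...]
 tray rim 234 [0.465  0.1845 0.0183] ext [0.101 0.104 0.012] zhi 0.0244
     floor 0.0024
7 top
   pan 486 [0.6193 0.1344 0.1338] ext [0.08  0.078 0.017] zhi 0.1421
    floor z 0.1329
   bottle 128 [0.4466 0.0125 0.0817] ext [0.042 0.042 0.065] zhi 0.1139
   captop 37 [0.4455 0.0129 0.1082] ext [0.021 0.021 0.014] zhi 0.115
   brass 50 [ 0.5933 -0.0446  0.133 ] ext [0.029 0.017 0.056] zhi 0.1611
   beam slope [0.0625 0.106 ] lateral [-0.0026 -0.0027]
   dish rim 157 [ 0.4623 -0.2244  0.0214] ext [0.098 0.1   0.019] zhi 0.0307
     floor 0.0061
   tray rim 195 [0.462  0.1824 0.0219] ext [0.102 0.102 0.02 ] zhi 0.0317
     floor 0.0058
poise [ 0.5783 -0.0475  0.2101]
cap [0.447  0.0148 0.0995]
```

The views agree to within 2–3 mm, and heights match the text: cap top 0.107, tray and dish floors about 0.0055, pan floor 0.1325 at slope -0.064. Now the grasp and the move to the pan.

```bash
cat >> h.py <<'E'
def F(n=20):
    a=[]
    for _ in range(n): a.append(robot.read_force());robot.dwell(.01)
    return np.mean(a,0)
def st(t): print(t,robot.read_position().round(4),"w",round(robot.read_grip_width()*88,1),"F",np.round(robot.read_force(),2),"t",robot.read_t())
E
python3 - <<'E'
from h import *
b=np.array([.448,.0142,0])
robot.goto(b+[0,0,.16],R0);robot.dwell(.3);f0=F();
robot.servo_line(b+[0,0,.046],speed=.12);st("at bottle")
robot.move_gripper(.40);st("grip")
robot.servo_line(b+[0,0,.16],speed=.15);robot.dwell(.3);f1=F();st("lifted")
print("dF",(f1-f0).round(3),"mass g",-(f1-f0)[2]/9.81*1000)
robot.servo_line(b+[0,0,.25],speed=.25)
im,d=robot.grab_frame("wrist");save("held.png",im)
E
```

```text
at bottle [0.4484 0.0144 0.0465] w 88.1 F [-0.18 -0.03  0.85] t 6.7583
grip [0.4481 0.0142 0.046 ] w 43.9 F [0.5  0.89 0.28] t 7.5333
lifted [0.4479 0.0142 0.1598] w 43.3 F [ 0.38 -0.15 -1.61] t 8.9083
dF [-0.107 -0.197 -1.531] mass g 156.08227336023583
```

View pics/held.png

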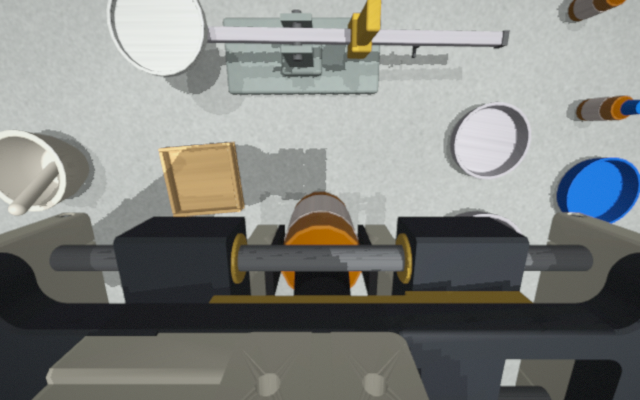

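The bottle at (320,240) is held upright between the pads. Pan (157,30) and poise (365,25) are unobstructed.

Run:
```python
from h import *
p=np.array([.621,.136,0])
robot.goto(p+[0,0,.25],R0)
robot.servo_line(p+[0,0,.182],speed=.12);robot.servo_line(p+[0,0,.159],speed=.05);robot.dwell(.3);st("down")
robot.move_gripper(.62);robot.dwell(.2);st("rel")
robot.servo_line(p+[0,0,.29],speed=.2)
robot.goto(p+[-.12,0,.29],R0);robot.dwell(.3)
T=pose("wrist");im,d=robot.grab_frame("wrist");save("pan1.png",im);P=cloud("wrist",d,T)
x,y,z=P[...,0],P[...,1],P[...,2]
m=(np.hypot(x-.621,y-.136)<.05)&(z>.1)&(z<.13)
print("pan",np.percentile(P[m],[1,50,99],axis=0).round(4))
s=(x-.606)*D[0]+(y-.0166)*D[1];l=(x-.606)*D[1]-(y-.0166)*D[0]
m=(abs(l)<.02)&(s>-.215)&(s<-.08)&(z>.075)&(z<.14);print(np.polyfit(s[m],z[m],1))
h=cv2.cvtColor(im,cv2.COLOR_RGB2HSV);b=(h[...,0]>14)&(h[...,0]<32)&(h[...,1]>110)&(z>.08)&(z<.19)&(abs(l)<.04)&(s<-.03)
Q=P[b];t=Q[Q[:,2]>np.percentile(Q[:,2],98)-.004];print("tab",((t.min(0)+t.max(0))/2).round(4),np.ptp(t,axis=0));st("end")
```

```text
down [0.6209 0.136  0.159 ] w 43.7 F [ 0.08  0.59 -1.1 ] t 11.95
rel [0.621 0.136 0.159] w 54.5 F [-0.61  0.12  1.31] t 12.625
pan [[0.5801 0.0951 0.1109]
 [0.6084 0.1306 0.1132]
 [0.6599 0.176  0.1202]]
[-0.11349038  0.10378226]
tab [ 0.5969 -0.0378  0.1676] [0.02305983 0.01413552 0.00562418]
end [0.5014 0.1359 0.2893] w 54.6 F [-0.11 -0.25 -0.04] t 14.3333
```

View pics/pan1.png

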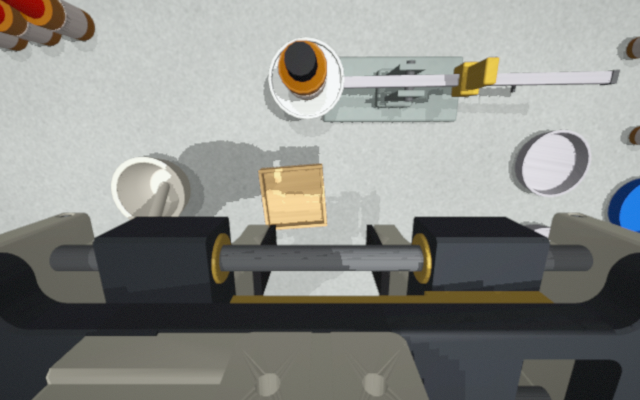

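The bottle at (303,65) stands upright in the pan, and the beam is on its pan-down stop with the poise at (478,75). The lift suggested about 156 g, so balance should come near 0.088. I push the tab with a loose straddle (34 mm opening, no squeeze).

```bash
cat >> h.py <<'E'
PV=np.array([.604,.0166,0])
def at(d,z): return PV-d*D+[0,0,z]
def look(nm=None):
    T=pose("wrist");im,d=robot.grab_frame("wrist");P=cloud("wrist",d,T);x,y,z=P[...,0],P[...,1],P[...,2]
    if nm: save(nm,im)
    s=-((x-PV[0])*D[0]+(y-PV[1])*D[1]);l=(x-PV[0])*D[1]-(y-PV[1])*D[0]
    h=cv2.cvtColor(im,cv2.COLOR_RGB2HSV);b=(h[...,0]>14)&(h[...,0]<32)&(h[...,1]>110)&(z>.08)&(z<.19)&(abs(l)<.04)&(s>.03)&(s<.23)
    Q=P[b];zt=np.percentile(Q[:,2],98);k=Q[:,2]>zt-.004;sd=s[b][k];sp=(sd.min()+sd.max())/2
    bl=b&(z<zt-.045);sb=s[bl];print("tab top s",sp.round(4),"z",zt.round(4),"block s",np.percentile(sb,[2,98]).round(4) if len(sb) else None)
    m=(np.hypot(x-.621,y-.136)<.037)&(z>.105)&(z<.14);print("pan floor z",np.nanpercentile(z[m],10).round(4))
    m=(abs(l)<.004)&(s>.07)&(s<.212)&(z>.075)&(z<.14)&~b
    print("tilt",np.polyfit(s[m],z[m],1).round(4)[0],"beam end z",np.median(z[m&(s>.195)]).round(4))
    m=(abs(l)<.012)&(z>.05)&(z<.075)&(s>.1)&(s<.17)
    if m.any():print("mark s",np.median(s[m]).round(4),m.sum())
E
python3 - <<'E'
from h import *
V=at(.056,.29)
robot.move_gripper(.386)
robot.goto(V,R0);robot.servo_line(at(.056,.142),speed=.15);st("in")
for c in np.arange(.066,.1471,.009):
    robot.servo_line(at(c,.142),speed=.05);f=robot.read_force()
    if np.linalg.norm(f)>6: st("force!");break
st("pushed")
robot.servo_line(at(c-.011,.142),speed=.04);robot.servo_line(at(c-.011,.25),speed=.15)
robot.goto(at(.03,.29)+[-.12,0,0],R0);robot.dwell(1.0);look("p1.png");st("e")
E
```

```text
in [ 0.5973 -0.0386  0.143 ] w 33.9 F [ 0.04 -0.34  0.26] t 16.8917
pushed [ 0.5847 -0.1295  0.142 ] w 33.9 F [-0.07  0.33 -0.25] t 20.2417
tab top s 0.1387 z 0.1644 block s [0.1294 0.1478]
pan floor z 0.1224
tilt 0.0131 beam end z 0.1092
mark s 0.1334 18
e [ 0.48   -0.0131  0.29  ] w 34.1 F [-0.13  0.45  0.87] t 23.25
```

View pics/p1.png

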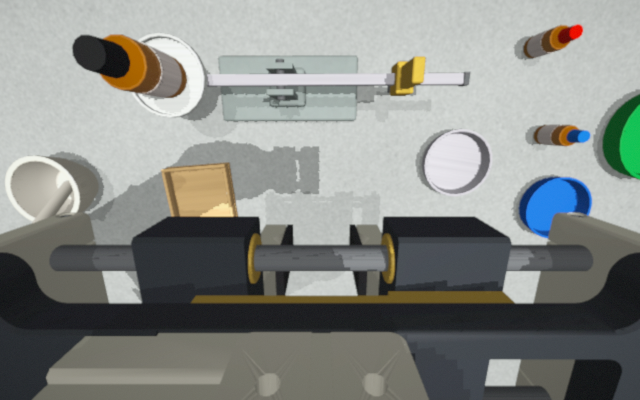

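The beam now floats with the pan slightly low: pan floor 0.1224 against about 0.125 level, tilt about +0.015. The poise is at (407,75), slightly past the mark pointer. It needs about 4 mm more outward.

Run:
```python
from h import *
c=.139
robot.goto(at(c,.25),R0);robot.servo_line(at(c,.142),speed=.15);st("in")
robot.servo_line(at(.151,.142),speed=.03);st("pushed")
robot.servo_line(at(.140,.142),speed=.04);robot.servo_line(at(.140,.25),speed=.15)
robot.goto(at(.03,.29)+[-.12,0,0],R0);robot.dwell(1.2);look();st("e")
robot.goto(at(.10,.30)+[-.12,0,0],R0);robot.dwell(.2);look("p2.png")
im,d=robot.grab_frame("scene");P=cloud("scene",d);x,y,z=P[...,0],P[...,1],P[...,2]
s=-((x-PV[0]-.004)*D[0]+(y-PV[1])*D[1]);l=(x-PV[0]-.004)*D[1]-(y-PV[1])*D[0]
m=(abs(l)<.008)&(((s>.16)&(s<.212))|((s>.02)&(s<.11)))&(z>.085)&(z<.12);a=np.polyfit(s[m],z[m],1);print("scene tilt",a,m.sum(),"t",robot.read_t())
save("s2.png",cv2.resize(im[190:290,240:440],(800,400),interpolation=cv2.INTER_CUBIC))
```

```text
in [ 0.5865 -0.1209  0.1433] w 34.1 F [ 0.44 -0.46 -0.15] t 24.7917
pushed [ 0.5841 -0.1334  0.1421] w 34.1 F [0.19 0.38 0.02] t 25.3417
tab top s 0.1412 z 0.1634 block s [0.1315 0.1499]
pan floor z 0.1233
tilt 0.0055 beam end z 0.1078
mark s 0.1334 20
e [ 0.4801 -0.0131  0.29  ] w 34.0 F [ 0.38 -0.31 -0.4 ] t 28.5583
tab top s 0.1414 z 0.1635 block s [0.1321 0.1508]
pan floor z 0.1232
tilt 0.0048 beam end z 0.1078
scene tilt [0.00230629 0.10117592] 364 t 29.2417
```

View pics/s2.png

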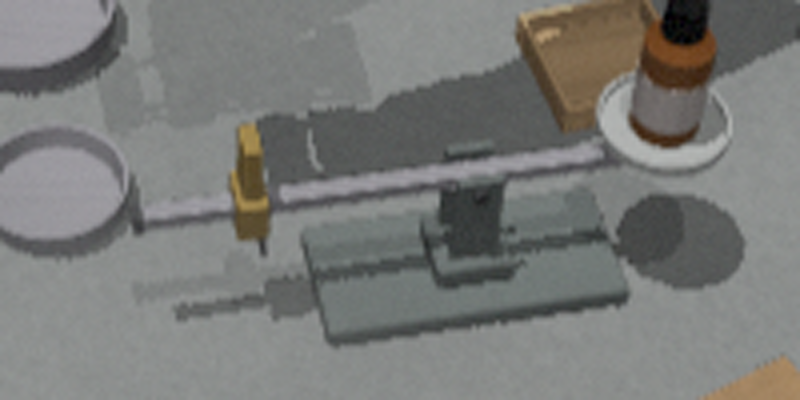

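In the crop the beam is level, with tilt about +0.005 to +0.01 (scene slope 0.002). The poise at (250,190) stands farther out than the pointer at (263,245), by about 7–8 mm (0.1413 against 0.1334–0.135). The bottle is therefore full and goes in the square tray.

Run:
```python
from h import *
robot.goto([.50,.136,.30],R0);robot.move_gripper(.8);robot.dwell(.2)
T=pose("wrist");im,d=robot.grab_frame("wrist");P=cloud("wrist",d,T);x,y,z=P[...,0],P[...,1],P[...,2]
m=(np.hypot(x-.621,y-.136)<.045)&(z>.2235)&(z<.25);c=P[m];b=(c.min(0)+c.max(0))/2;print("cap",b.round(4),np.ptp(c,axis=0).round(4),m.sum())
assert np.hypot(b[0]-.621,b[1]-.136)<.006
p=np.array([b[0],b[1],0])
robot.goto(p+[0,0,.29],R0);robot.servo_line(p+[0,0,.169],speed=.12);st("at")
robot.move_gripper(.40);st("grip")
robot.servo_line(p+[0,0,.20],speed=.05);robot.servo_line(p+[0,0,.27],speed=.15);st("up")
t=np.array([.4635,.1835,0])
robot.goto(t+[0,0,.20],R0);robot.servo_line(t+[0,0,.075],speed=.15);robot.servo_line(t+[0,0,.052],speed=.04);robot.dwell(.2);st("tray")
robot.move_gripper(.65);robot.dwell(.2);robot.servo_line(t+[0,0,.19],speed=.15)
robot.goto([.40,.02,.27],R0);robot.dwell(.5);look("end.png");st("end")
im,d=robot.grab_frame("scene");save("s3.png",cv2.resize(im[150:290,190:490],(800,373),interpolation=cv2.INTER_CUBIC))
```

```text
cap [0.6197 0.1364 0.228 ] [0.0241 0.0238 0.009 ] 922
at [0.6202 0.1367 0.17  ] w 70.3 F [ 0.21  0.11 -0.16] t 32.8917
grip [0.6198 0.1365 0.1691] w 43.6 F [0.46 1.05 0.43] t 33.45
up [0.6191 0.1364 0.2689] w 44.0 F [-0.03 -0.33 -1.62] t 34.8333
tray [0.4636 0.1836 0.0522] w 43.6 F [-0.25  0.08 -1.94] t 37.4833
tab top s 0.1418 z 0.1037 block s None
pan floor z 0.1358
tilt 0.0994 beam end z 0.0851
mark s 0.1295 74
end [0.4    0.0201 0.2699] w 57.1 F [ 0.81 -0.01  0.41] t 40.6083
```

View pics/s3.png

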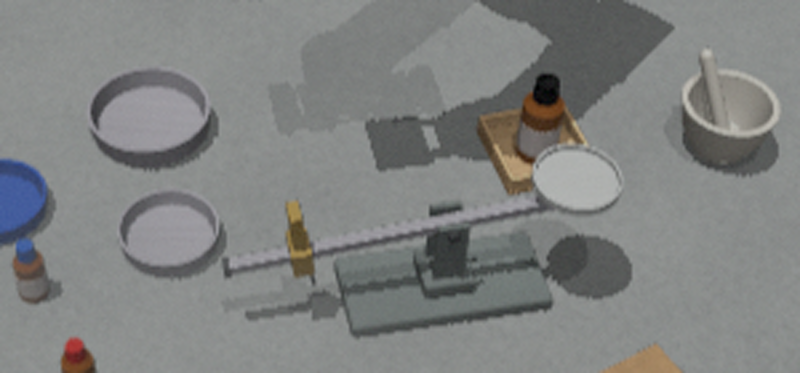

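The bottle stands upright in the square tray at (540,115). The poise stayed out at (300,245), and nothing else has moved.

```bash
python3 -c "
from rig import robot
print(robot.job_done())"
```

```text
the job is handed in; nothing more can be done
None
```

The job is handed in: with the bottle in the pan the beam floated level (tilt about +0.005 to +0.01 rad, limit 0.025), the poise was left about 7 mm outside the mark, and the full bottle now stands upright in the square tray, done in about 41 s.

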